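# Take a sugar reading on the benchtop meter

### The job

Take a sugar reading on the white benchtop meter: with the fingertips, gently push its open black cover fully shut over the prism, then gently press the green button all the way down for a moment and let it come up again. Do not press the red or the blue button, do not press green while the cover is open, and leave everything else on the table where it stands.

Things in the scene. Friction and masses are not known exactly. Their poses are not given: they have to be found in the camera images.
- meter: White benchtop sugar meter, fixed; a block 220 (its x) x 180 (its y) x 60 mm high. Origin: centre of its underside; x runs from the button side (facing the robot) to the cover side (far), z up. Three push buttons in a row on its top at x = -70, y = -50, 0, +50 mm, colours in any order. Flat display at x = -18, prism in a steel ring at x = +45 mm
- cover_hinge (a point): Middle of the cover's hinge axis, which runs along the meter's y: fixed on the meter at x = +82, y = 0, 64 mm above the table; axes as the meter's. The space just behind the meter is free
- cover (a joint): Angle (rad) of the black cover with an orange tab: 0 shut, flat towards the buttons, 1.57 upright, limit 2.0 leaning away from them; starts at 1.25 to 1.75. Plate 68 mm wide, 83 mm from hinge to tab end; outer face (top when shut, far face when upright) 11 mm from the hinge axis, inner face 1 mm. A friction hinge holds it where it is left; 1 N at its edge moves it
- cover_edge (a point): Middle of the cover's free edge: 72 mm from the hinge axis, 6 mm above the hinge when shut. Turns with the cover
- green (a joint): Travel of the green button (the one to press), m: 0 up, 0.006 fully down; a spring returns it; fully down takes 5 N
- green_top (a point): Centre of the top of the green button, a round cap 24 mm across in a black housing 40 mm across; 82 mm above the table when up; moves down with the cap
- red (a joint): Travel of the red button (not to be pressed), m: as for green
- red_top (a point): Centre of the top of the red button
- blue (a joint): Travel of the blue button (not to be pressed), m: as for green
- blue_top (a point): Centre of the top of the blue button
- green_base: Housing of the green button, fixed on the meter; origin: centre of its underside
- orange_a: Orange (fruit), 72 mm across, loose, left of the meter; origin at its underside
- orange_b: A second such orange, loose, left of the meter and further back; origin at its underside
- dish: White dish of coffee cherries, 106 mm across, 28 mm high, loose, right of the meter; origin at its underside
- dropper: Small amber bottle, 32 mm across, 80 mm high, loose, right of the meter near its far corner; origin at its underside
- cup: Blue cup, 64 mm across, 55 mm high, loose, in front of the meter to the right; origin at its underside
- spoon: Spoon lying to the left of the oranges, roughly along the meter's x, loose; origin at its underside
- scope: Hand-held refractometer, a black tube with a steel end, 170 mm long, 34 mm thick, lying crosswise in front of the meter, loose; origin at its underside
Things that resemble listed ones, but are neither listed nor needed, are in the scene too. Leave any yellow look-alike of the spoon alone. There is more than one size of the cup; the one meant has the size given above.

How it is judged:
By the outcome, as a careful person would: the job done as asked, in the order asked, and still so for the second after the job is handed in, with the robot touching nothing.
It also fails if it takes over 43 s, if anything falls off the work surface, if the arm or the gripper's body presses on something with over 40 N, if the wrist force passes 120 N, or if a joint passes its speed limit or range.

### The arm

A 6-joint arm with a two-finger parallel gripper is mounted at the origin on the work surface. World frame = base frame: x ahead of the robot, y to its left, z up, the work surface at z = 0. Lengths are in m, angles in degrees, forces in N, time in s.
With the tool pointing down it reaches from about 0.4 to 0.825 m from the base axis. Payload 7 kg.
Tool frame: the origin (TCP) lies midway between the tips of the shut fingers; the grasp point (between the pads) lies 19 mm behind it; z points along the fingers, y is the line along which they close (so a half turn about z gives the same grasp; the last joint's range is limited). The gripper opens to 88 mm and grips with 3 to 60 N. Pads are 19 mm wide; open, the fingers measure 130 mm over their backs; the gripper's body (78 mm by 193 mm) begins 47 mm behind the grasp point.
Start: joints at [-51.675, 20.546, 0.682, 0, -70.136, -16.507], TCP at [0.251, -0.627, 0.227] pointing down, gripper open.
Joint ranges: [-176.03, 176.03], [-82.01, 121.73], [-58.28, 71.71], [-173.87, 95.51], [-174.79, -0.11], [-173.66, 173.66]. Speed limits (degrees/s): [136.94, 136.94, 172.46, 180, 180, 180].

### API

Orientations are given as [roll, pitch, yaw] about the fixed x, y, z axes, in that order (R = Rz(yaw) Ry(pitch) Rx(roll)).
In Python, from plant import get_state, optics, order gives the robot as it stands. The module is installed in compiled form; this text tells all that it offers.
- The arm moves only by the tool send_rows, never from a script. Its argument "moves" is a list of rows, each an object with "slide": the shift along the tool's x, y, z as a fraction of full scale, a list of three; "turn": the turn about the tool's z as a fraction of full scale; "gripper": the opening, from 0 (shut) to 1 (fully open). A call has exactly 5 rows; each row is the pose to reach, as a shift and turn from the pose commanded when the call began, along the tool's axes at that moment; what a row does not reach only later rows make up. Full scale, the value 1, is 150 mm for a shift and 90 degrees for a turn. A row lasts 1/12 s, in which the tool goes at most 41.7 mm and 7.16 degrees, less where a joint would pass 70% of its speed; a pose out of reach is approached as far as the arm can. A call with a number of a shift or a turn outside -1 to 1 is refused whole. A call with a gripper value outside its range is refused whole. The fingers move at their own pace and stop on an object; "newtons" is the grip in N (left out, the last holds). Time passes only in rows, so rows that repeat a pose let the fingers close, or fill a call up. It gives the time, the measured TCP pose, the force, the opening and the grip force at its end, in the units of the state.
- get_state(): the state, without advancing time (a new reading comes with each control period).
- optics.capture(name): name is "side" or "top"; returns a dict with "img" (400x640x3 uint8, red, green, blue), "intrinsics" (3x3 intrinsics, pixels), "origin" and "attitude" of the camera in the world. Camera axes: x right, y down, z forward; pixel columns grow to the right and rows downward; lengths in m; the calibration is good to about 2 mm. A picture is of the moment at which its call begins. There is no depth.
- order.close_job(): hands the job in; it is judged then, once.
Trained networks look in the newest picture that a camera, given by its name, has taken for a name from the list of things; names that differ only in an ending like _2 or _b are one class to them, and where a whole thing is asked for, a point or a joint stands for the part that bears it (a point fixed in the world has none). Each returns a list of dicts, best first, with "p" (0 to 1); they miss things now and then, are a little off and sometimes report something else, mostly with a low value. They report only what shows in the picture. A call takes as long as a camera call. They do not tell look-alikes from the thing itself.
- optics.look_for(camera, name): "location" ([x, y, z] in m, in world coordinates, good to about 4 mm: the middle of the surface that is visible of it).
The state is a dict: "time_s": time; "joints": joint angles; "qd": joint speeds; "joint_torque": joint torques, N m; "tcp_pos": TCP position; "eef_rot": TCP orientation; "contact_force": force on the tool from outside, world axes, zero at the start; "moment": the same for the moment, N m; "gripper_width": finger opening in m; "gripper_force": force on a finger pad.
Only numpy, scipy, OpenCV 4.12 (cv2) and the standard library are available. Lean on these libraries where they do the work, as an engineer would, in place of code of your own. Each camera call takes 0.05 s, during which the arm holds its last target. There are 200 camera calls.

## Working session

There is one attempt and no reset: what is moved stays moved. The work goes in short steps, Python scripts to look and compute and a tool call to move; the robot and the scene stay as the last step left them, time stands still between calls to the robot, and variables do not carry over. Pictures are saved under pics/ and viewed, at most 10 in all, crops included, and the job is handed in when it is done.

Besides the shell and the picture viewer there is one more tool, called as a command line: name --argument value ..., lists and objects as JSON in quotes. send_rows: Moves the arm, as the interface text tells. Shift numbers are shares of 150 mm and turn numbers shares of 90 degrees, none past 1 either way. Its arguments: {"type":"object","properties":{"moves":{"type":"array"},"newtons":{"type":"number"}},"required":["moves"]}

```bash
mkdir -p pics; cat > h.py <<'E'
import numpy as np, cv2
from plant import get_state, optics, order
def snap(cam,fn=None):
    c=optics.capture(cam)
    if fn: cv2.imwrite('pics/'+fn,c['img'][:,:,::-1])
    return c
def proj(c,p):
    R=np.array(c['attitude']); q=R.T@(np.array(p)-np.array(c['origin'])); u=np.array(c['intrinsics'])@q; return u[:2]/u[2]
E
python3 - <<'E'
from h import *
s=get_state(); print(s['time_s'],s['tcp_pos'],s['eef_rot'],s['contact_force'],s['gripper_width'])
for cam in ('side','top'):
    c=snap(cam,cam+'1.png'); print(cam,c['origin'],np.round(c['attitude'],3).tolist(),np.round(c['intrinsics'],1).tolist())
    for n in ('green_top','red_top','blue_top','cover_edge','meter','cover_hinge','cover'):
        try: print(n,[(np.round(d['location'],3).tolist(),round(d['p'],2)) for d in optics.look_for(cam,n)[:3]])
        except Exception as e: print(n,e)
print(get_state()['time_s'])
E
```

```text
0.0 [ 0.25063909 -0.62620234  0.2256435 ] [ 1.79904645e+02 -1.01473892e-02 -1.58190238e+02] [-0.69744804 -0.80111195 -0.33104964] 0.08742586000288276
side [ 0.40111586 -0.59311311  0.58632551] [-126.946, -0.459, -9.125] [[397.4, 0.0, 321.2], [0.0, 397.4, 196.5], [0.0, 0.0, 1.0]]
green_top []
red_top [([0.473, 0.005, 0.076], 0.31)]
blue_top [([0.488, -0.038, 0.078], 0.52)]
cover_edge [([0.643, 0.017, 0.102], 0.93)]
meter [([0.568, -0.038, 0.06], 0.85), ([0.472, 0.009, 0.079], 0.47)]
cover_hinge [([0.569, -0.038, 0.06], 0.66)]
cover [([0.645, 0.025, 0.104], 0.76), ([0.49, -0.226, 0.034], 0.69)]
top [0.47453907 0.07143873 1.10564402] [-176.67, 0.758, -90.166] [[467.5, 0.0, 319.7], [0.0, 467.5, 197.0], [0.0, 0.0, 1.0]]
green_top [([0.474, 0.016, 0.085], 0.68), ([0.635, 0.031, 0.11], 0.32)]
red_top [([0.476, 0.019, 0.073], 0.35), ([0.45, 0.133, 0.066], 0.35)]
blue_top [([0.638, 0.032, 0.11], 0.66), ([0.448, 0.134, 0.064], 0.61), ([0.689, -0.109, 0.054], 0.39)]
cover_edge [([0.644, 0.031, 0.111], 0.73), ([0.408, -0.082, 0.03], 0.67)]
meter [([0.561, 0.004, 0.061], 0.68)]
cover_hinge [([0.566, 0.003, 0.059], 0.97)]
cover [([0.635, 0.029, 0.111], 0.96), ([0.567, 0.002, 0.06], 0.68)]
0.8
```

View pics/top1.png

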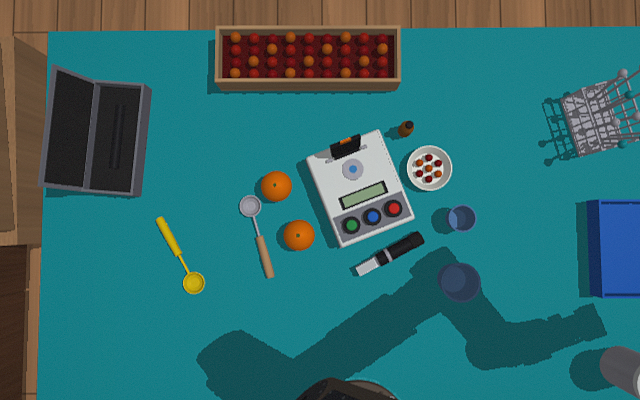

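View pics/side1.png

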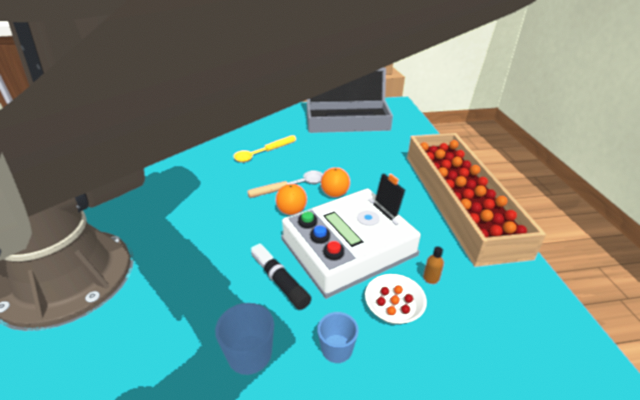

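Top view: green (352,225), blue (373,216), red (394,208), cover about upright with orange tab (345,140). Side view: green (307,218), blue (320,232), red (333,249), tab (393,180). Only one meter is visible, so green is unambiguous. I'll triangulate these by colour.

```bash
cat >> h.py <<'E'
from scipy.spatial.transform import Rotation as Ro
def ray(c,uv):
    R=Ro.from_euler('xyz',c['attitude'],degrees=True).as_matrix()
    d=R@np.linalg.inv(c['intrinsics'])@np.array([uv[0],uv[1],1.]); return np.array(c['origin']),d/np.linalg.norm(d)
def tri(rs):
    A=0;b=0
    for o,d in rs:
        P=np.eye(3)-np.outer(d,d); A=A+P; b=b+P@o
    x=np.linalg.solve(A,b); return x,[np.linalg.norm((np.eye(3)-np.outer(d,d))@(x-o)) for o,d in rs]
def blob(img,h0,h1,uv,r=14,smin=130,vmin=50):
    h=cv2.cvtColor(img,cv2.COLOR_RGB2HSV).astype(int); m=(h[...,1]>smin)&(h[...,2]>vmin)
    m&=((h[...,0]>=h0)&(h[...,0]<=h1)) if h0<=h1 else ((h[...,0]>=h0)|(h[...,0]<=h1))
    yy,xx=np.mgrid[:m.shape[0],:m.shape[1]]; m&=np.hypot(xx-uv[0],yy-uv[1])<r
    return np.array([xx[m].mean(),yy[m].mean()]),int(m.sum())
E
python3 - <<'E'
from h import *
T=snap('top');S=snap('side')
P={}
for n,h0,h1,ut,us in (('green',45,85,(352,225),(307,218)),('blue',100,125,(373,216),(320,231)),('red',170,5,(394,208),(333,248)),('tab',6,20,(345,140),(393,181))):
    a,na=blob(T['img'],h0,h1,ut,11);b,nb=blob(S['img'],h0,h1,us,11)
    x,e=tri([ray(T,a),ray(S,b)]);P[n]=x; print(n,a.round(1),na,b.round(1),nb,x.round(4),np.round(e,4))
d=P['green']-P['red']; yaw=np.arctan2(d[1],d[0])-np.pi/2
ex=np.array([np.cos(yaw),np.sin(yaw)]);ey=np.array([-ex[1],ex[0]])
o=(P['green']+P['blue']+P['red'])[:2]/3+.07*ex
print('yaw',np.degrees(yaw),'org',o,'spacing',np.linalg.norm(d)); h=o+.082*ex
t=P['tab'][:2]-h; print('hinge',h,'tab rel hinge ex,ey,z',t@ex,t@ey,P['tab'][2]-.064)
s=get_state();print(s['tcp_pos'],s['eef_rot'],s['time_s'])
cv2.imwrite('pics/crop.png',cv2.resize(np.hstack([T['img'][110:260,280:430],S['img'][150:300,270:420]])[:,:,::-1],None,fx=2.6,fy=2.6,interpolation=2))
E
```

```text
green [351.2 224.8] 93 [307.4 217. ] 104 [0.4739 0.0156 0.074 ] [0.0009 0.0009]
blue [372.4 216.1] 102 [319.6 231.4] 138 [ 0.4922 -0.0311  0.0742] [0.0002 0.0002]
red [393.5 207.9] 104 [333.4 247.2] 151 [ 0.5103 -0.0776  0.0743] [0.0004 0.0004]
tab [345.2 140.7] 49 [392.3 179.6] 62 [0.6487 0.0305 0.1371] [0.0001 0.0001]
yaw 21.28959000708061 org [ 0.55734448 -0.0056027 ] spacing 0.10003968866244954
hinge [0.63374857 0.02417002] tab rel hinge ex,ey,z 0.01620614689212589 0.0004538240621798535 0.07305513594006477
[ 0.25084243 -0.62662186  0.22658512] [-1.79999540e+02  1.95451434e-04 -1.58180932e+02] 0.9
```

View pics/crop.png

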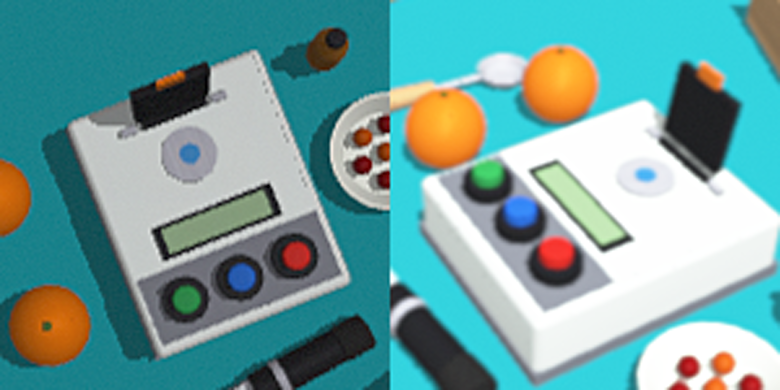

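The crop confirms one meter: green is the left button, then blue, then red, and the cover is open at about 1.7 rad. The tool's axes already line up with the meter (tool x = -ex, tool y = ey, z down). I'll travel behind the cover at the current height with the fingers shut.

send_rows --moves '[{"slide": [-0.18,0.125,0],"turn": 0,"gripper": 0},{"slide": [-0.36,0.25,0],"turn": 0,"gripper": 0},{"slide": [-0.54,0.375,0],"turn": 0,"gripper": 0},{"slide": [-0.72,0.5,0],"turn": 0,"gripper": 0},{"slide": [-0.9,0.625,0],"turn": 0,"gripper": 0}]' --newtons 20

```text
time_s: 1.32
tcp_pos: [0.3419, -0.4882, 0.2266]
eef_rot: [-180.0, 0.0, -158.2]
contact_force: [1.3, -0.7, -0.2]
gripper_width: 0.0597
gripper_force: 0.0
```

send_rows --moves '[{"slide": [-0.18,0.125,0],"turn": 0,"gripper": 0},{"slide": [-0.36,0.25,0],"turn": 0,"gripper": 0},{"slide": [-0.54,0.375,0],"turn": 0,"gripper": 0},{"slide": [-0.72,0.5,0],"turn": 0,"gripper": 0},{"slide": [-0.9,0.625,0],"turn": 0,"gripper": 0}]'

```text
time_s: 1.73
tcp_pos: [0.4325, -0.3508, 0.2269]
eef_rot: [-180.0, 0.0, -158.2]
contact_force: [0.7, -0.3, -0.7]
gripper_width: 0.0263
gripper_force: 0.0
```

send_rows --moves '[{"slide": [-0.18,0.125,0],"turn": 0,"gripper": 0},{"slide": [-0.36,0.25,0],"turn": 0,"gripper": 0},{"slide": [-0.54,0.375,0],"turn": 0,"gripper": 0},{"slide": [-0.72,0.5,0],"turn": 0,"gripper": 0},{"slide": [-0.9,0.625,0],"turn": 0,"gripper": 0}]'

```text
time_s: 2.15
tcp_pos: [0.523, -0.2135, 0.2269]
eef_rot: [-180.0, 0.0, -158.2]
contact_force: [1.0, -1.1, 0.2]
gripper_width: 0.0002
gripper_force: 0.0
```

send_rows --moves '[{"slide": [-0.18,0.125,0],"turn": 0,"gripper": 0},{"slide": [-0.36,0.25,0],"turn": 0,"gripper": 0},{"slide": [-0.54,0.375,0],"turn": 0,"gripper": 0},{"slide": [-0.72,0.5,0],"turn": 0,"gripper": 0},{"slide": [-0.9,0.625,0],"turn": 0,"gripper": 0}]'

```text
time_s: 2.57
tcp_pos: [0.6135, -0.0762, 0.2268]
eef_rot: [-180.0, 0.0, -158.2]
contact_force: [0.1, -0.3, 0.8]
gripper_width: 0.0004
gripper_force: 0.0
```

```bash
cat >> h.py <<'E'
def mf():
    yaw=np.radians(21.29); ex=np.array([np.cos(yaw),np.sin(yaw)]);ey=np.array([-ex[1],ex[0]])
    s=get_state(); d=np.array(s['tcp_pos'])[:2]-[.5573,-.0056]
    print('t',round(s['time_s'],2),'mx,my,z mm',np.round([1e3*d@ex,1e3*d@ey,1e3*s['tcp_pos'][2]],1),'rpy',np.round(s['eef_rot'],2),'F',np.round(s['contact_force'],1),'w',round(s['gripper_width'],4))
    return ex,ey
E
python3 -c "
from h import *
mf()"
```

```text
t 2.57 mx,my,z mm [ 26.7 -86.2 226.8] rpy [-1.7999e+02  3.0000e-02 -1.5817e+02] F [ 0.1 -0.3  0.8] w 0.0004
```

send_rows --moves '[{"slide": [-0.17,0.116,0],"turn": 0,"gripper": 0},{"slide": [-0.34,0.232,0],"turn": 0,"gripper": 0},{"slide": [-0.51,0.35,0],"turn": 0,"gripper": 0},{"slide": [-0.68,0.46,0],"turn": 0,"gripper": 0},{"slide": [-0.83,0.57,0],"turn": 0,"gripper": 0}]'

```text
time_s: 2.98
tcp_pos: [0.6975, 0.0494, 0.2265]
eef_rot: [-180.0, 0.0, -158.2]
contact_force: [0.1, -0.7, 0.2]
gripper_width: 0.0003
gripper_force: 0.0
```

send_rows --moves '[{"slide": [0,0,0.15],"turn": 0,"gripper": 0},{"slide": [0,0,0.3],"turn": 0,"gripper": 0},{"slide": [0,0,0.45],"turn": 0,"gripper": 0},{"slide": [0,0,0.6],"turn": 0,"gripper": 0},{"slide": [0,0,0.7],"turn": 0,"gripper": 0}]'

```text
time_s: 3.4
tcp_pos: [0.6956, 0.0479, 0.119]
eef_rot: [180.0, -0.1, -158.2]
contact_force: [-0.3, -0.2, 0.0]
gripper_width: 0.0005
gripper_force: 0.0
```

```bash
python3 -c "
from h import *
mf();T=snap('top');S=snap('side')
cv2.imwrite('pics/c2.png',cv2.resize(np.hstack([T['img'][70:270,270:430],S['img'][100:300,290:450]])[:,:,::-1],None,fx=2.4,fy=2.4))
"
```

```text
t 3.4 mx,my,z mm [148.3  -0.4 119. ] rpy [ 1.7997e+02 -1.3000e-01 -1.5818e+02] F [-0.3 -0.2  0. ] w 0.0005
```

View pics/c2.png

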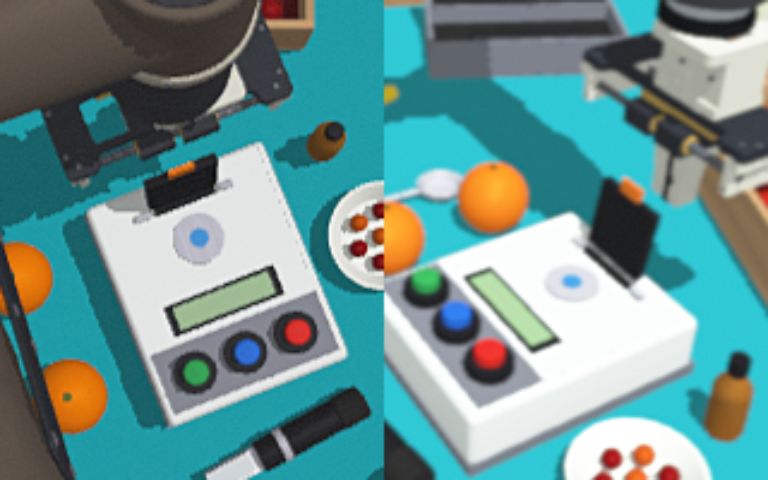

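The fingers are shut and stand behind the cover, clear of it. I'll push the cover over in small steps along its arc.

send_rows --moves '[{"slide": [0.07,0,-0.02],"turn": 0,"gripper": 0},{"slide": [0.13,0,-0.03],"turn": 0,"gripper": 0},{"slide": [0.18,0,-0.03],"turn": 0,"gripper": 0},{"slide": [0.22,0,-0.03],"turn": 0,"gripper": 0},{"slide": [0.26,0,-0.03],"turn": 0,"gripper": 0}]'

```text
time_s: 3.92
tcp_pos: [0.6603, 0.0332, 0.1275]
eef_rot: [-180.0, 0.1, -158.2]
contact_force: [0.1, -0.0, -0.6]
gripper_width: 0.0005
gripper_force: 0.3
```

send_rows --moves '[{"slide": [0.03,0,0],"turn": 0,"gripper": 0},{"slide": [0.06,0,0],"turn": 0,"gripper": 0},{"slide": [0.09,0,0],"turn": 0,"gripper": 0},{"slide": [0.12,0,0],"turn": 0,"gripper": 0},{"slide": [0.15,0,0],"turn": 0,"gripper": 0}]'

```text
time_s: 4.33
tcp_pos: [0.6391, 0.0249, 0.126]
eef_rot: [180.0, -0.0, -158.2]
contact_force: [1.2, 0.0, -0.3]
gripper_width: 0.0004
gripper_force: 0.2
```

```bash
python3 -c "
from h import *
mf()"
```

```text
t 4.33 mx,my,z mm [ 87.3  -1.3 126. ] rpy [ 1.8000e+02 -1.0000e-02 -1.5818e+02] F [ 1.2  0.  -0.3] w 0.0004
```

send_rows --moves '[{"slide": [0.033,0,0.007],"turn": 0,"gripper": 0},{"slide": [0.067,0,0.017],"turn": 0,"gripper": 0},{"slide": [0.1,0,0.027],"turn": 0,"gripper": 0},{"slide": [0.133,0,0.04],"turn": 0,"gripper": 0},{"slide": [0.163,0,0.053],"turn": 0,"gripper": 0}]'

```text
time_s: 4.75
tcp_pos: [0.6162, 0.0157, 0.1178]
eef_rot: [180.0, -0.0, -158.2]
contact_force: [0.0, 0.3, -0.0]
gripper_width: 0.0002
gripper_force: 0.2
```

send_rows --moves '[{"slide": [0.02,0,0.012],"turn": 0,"gripper": 0},{"slide": [0.04,0,0.025],"turn": 0,"gripper": 0},{"slide": [0.06,0,0.04],"turn": 0,"gripper": 0},{"slide": [0.08,0,0.055],"turn": 0,"gripper": 0},{"slide": [0.1,0,0.073],"turn": 0,"gripper": 0}]'

```text
time_s: 5.17
tcp_pos: [0.6027, 0.0102, 0.1069]
eef_rot: [-180.0, 0.0, -158.2]
contact_force: [0.9, -0.2, -0.1]
gripper_width: 0.0004
gripper_force: 0.2
```

send_rows --moves '[{"slide": [0.015,0,0.02],"turn": 0,"gripper": 0},{"slide": [0.03,0,0.04],"turn": 0,"gripper": 0},{"slide": [0.045,0,0.06],"turn": 0,"gripper": 0},{"slide": [0.058,0,0.08],"turn": 0,"gripper": 0},{"slide": [0.07,0,0.1],"turn": 0,"gripper": 0}]'

```text
time_s: 5.58
tcp_pos: [0.593, 0.0063, 0.0918]
eef_rot: [-180.0, 0.0, -158.2]
contact_force: [-0.8, 0.4, 0.9]
gripper_width: 0.0006
gripper_force: 0.1
```

```bash
python3 -c "
from h import *
mf()"
```

```text
t 5.58 mx,my,z mm [37.6 -1.8 91.8] rpy [-180.      0.   -158.18] F [-0.8  0.4  0.9] w 0.0006
```

send_rows --moves '[{"slide": [0.01,0,0.02],"turn": 0,"gripper": 0},{"slide": [0.02,0,0.04],"turn": 0,"gripper": 0},{"slide": [0.028,0,0.06],"turn": 0,"gripper": 0},{"slide": [0.034,0,0.08],"turn": 0,"gripper": 0},{"slide": [0.04,0,0.1],"turn": 0,"gripper": 0}]'

```text
time_s: 6.0
tcp_pos: [0.5875, 0.0041, 0.0769]
eef_rot: [-180.0, 0.0, -158.2]
contact_force: [0.7, 0.2, 0.2]
gripper_width: 0.0005
gripper_force: 0.1
```

send_rows --moves '[{"slide": [0,0,0.004],"turn": 0,"gripper": 0},{"slide": [0,0,0.008],"turn": 0,"gripper": 0},{"slide": [0,0,0.012],"turn": 0,"gripper": 0},{"slide": [0,0,0.015],"turn": 0,"gripper": 0},{"slide": [0,0,0.015],"turn": 0,"gripper": 0}]'

```text
time_s: 6.42
tcp_pos: [0.5875, 0.0041, 0.0753]
eef_rot: [-180.0, -0.0, -158.2]
contact_force: [-1.1, -0.2, 3.8]
gripper_width: 0.0008
gripper_force: 1.6
```

send_rows --moves '[{"slide": [0,0,0.002],"turn": 0,"gripper": 0},{"slide": [0,0,0.004],"turn": 0,"gripper": 0},{"slide": [0,0,0.005],"turn": 0,"gripper": 0},{"slide": [0,0,0.005],"turn": 0,"gripper": 0},{"slide": [0,0,0.005],"turn": 0,"gripper": 0}]'

```text
time_s: 6.83
tcp_pos: [0.5876, 0.0041, 0.0751]
eef_rot: [-180.0, 0.0, -158.2]
contact_force: [-4.4, 0.1, 9.2]
gripper_width: 0.0007
gripper_force: 4.6
```

send_rows --moves '[{"slide": [0,0,-0.1],"turn": 0,"gripper": 0},{"slide": [0,0,-0.2],"turn": 0,"gripper": 0},{"slide": [0,0,-0.35],"turn": 0,"gripper": 0},{"slide": [0,0,-0.5],"turn": 0,"gripper": 0},{"slide": [0,0,-0.6],"turn": 0,"gripper": 0}]'

```text
time_s: 7.25
tcp_pos: [0.5884, 0.0043, 0.1663]
eef_rot: [-180.0, 0.1, -158.2]
contact_force: [1.3, 0.6, -0.5]
gripper_width: 0.0002
gripper_force: 0.0
```

```bash
python3 -c "
from h import *
mf();T=snap('top');S=snap('side')
for n in ('cover_edge',):
  for c in('top','side'): print(c,[(np.round(d['location'],3).tolist(),round(d['p'],2)) for d in optics.look_for(c,n)[:2]])
ex,ey=np.array([.9318,.3631]),np.array([-.3631,.9318])
print('expected shut edge',np.array([.5573,-.0056])+.01*ex)
cv2.imwrite('pics/c3.png',cv2.resize(np.hstack([T['img'][70:270,270:430],S['img'][100:300,290:450]])[:,:,::-1],None,fx=2.4,fy=2.4))
"
```

```text
t 7.25 mx,my,z mm [ 32.5  -2.1 166.3] rpy [-1.7997e+02  1.3000e-01 -1.5817e+02] F [ 1.3  0.6 -0.5] w 0.0002
top []
side []
expected shut edge [ 0.566618 -0.001969]
```

View pics/c3.png

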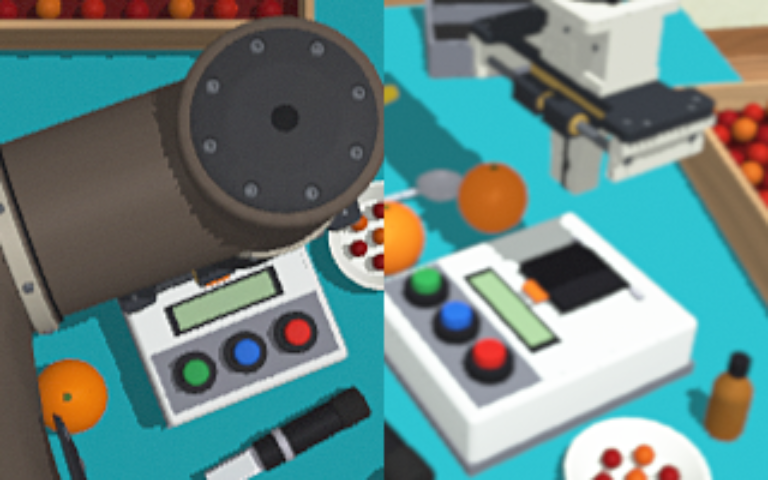

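The cover lies flat, with the tab beside the display, and the fingers stopped at z = 75 mm as expected with the force rising. Next I move above green at meter (-70, 50) and descend.

send_rows --moves '[{"slide": [0.14,0.07,0],"turn": 0,"gripper": 0},{"slide": [0.28,0.14,0],"turn": 0,"gripper": 0},{"slide": [0.42,0.21,0],"turn": 0,"gripper": 0},{"slide": [0.56,0.28,0],"turn": 0,"gripper": 0},{"slide": [0.683,0.354,0],"turn": 0,"gripper": 0}]'

```text
time_s: 7.87
tcp_pos: [0.4706, 0.015, 0.1627]
eef_rot: [180.0, -0.1, -158.2]
contact_force: [-0.0, 0.9, 0.3]
gripper_width: 0.0003
gripper_force: 0.0
```

send_rows --moves '[{"slide": [0,0,0.1],"turn": 0,"gripper": 0},{"slide": [0,0,0.2],"turn": 0,"gripper": 0},{"slide": [0,0,0.3],"turn": 0,"gripper": 0},{"slide": [0,0,0.4],"turn": 0,"gripper": 0},{"slide": [0,0,0.47],"turn": 0,"gripper": 0}]'

```text
time_s: 8.28
tcp_pos: [0.4714, 0.015, 0.0915]
eef_rot: [180.0, -0.2, -158.2]
contact_force: [-0.4, 0.1, 0.3]
gripper_width: 0.0005
gripper_force: 0.0
```

```bash
python3 -c "
from h import *
mf();S=snap('side')
cv2.imwrite('pics/c4.png',cv2.resize(S['img'][130:280,230:430][:,:,::-1],None,fx=3.5,fy=3.5))
"
```

```text
t 8.28 mx,my,z mm [-72.6  50.4  91.5] rpy [ 1.7998e+02 -1.6000e-01 -1.5820e+02] F [-0.4  0.1  0.3] w 0.0005
```

View pics/c4.png

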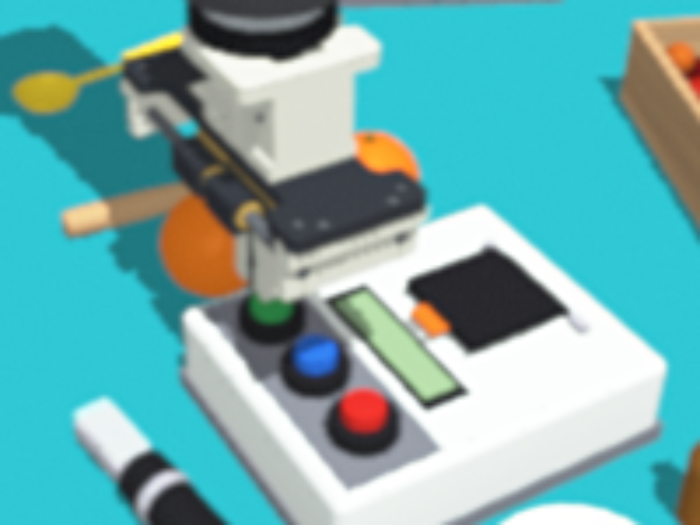

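Fingers stand just over green, clear of blue, and the cover is flat. Now I'll press slowly.

send_rows --moves '[{"slide": [-0.008,0,0.02],"turn": 0,"gripper": 0},{"slide": [-0.015,0,0.04],"turn": 0,"gripper": 0},{"slide": [-0.015,0,0.06],"turn": 0,"gripper": 0},{"slide": [-0.015,0,0.073],"turn": 0,"gripper": 0},{"slide": [-0.015,0,0.08],"turn": 0,"gripper": 0}]'

```text
time_s: 8.75
tcp_pos: [0.475, 0.0163, 0.0817]
eef_rot: [180.0, 0.0, -158.2]
contact_force: [-0.8, 1.2, 2.6]
gripper_width: 0.0005
gripper_force: 0.8
```

send_rows --moves '[{"slide": [0,0,0.008],"turn": 0,"gripper": 0},{"slide": [0,0,0.016],"turn": 0,"gripper": 0},{"slide": [0,0,0.024],"turn": 0,"gripper": 0},{"slide": [0,0,0.03],"turn": 0,"gripper": 0},{"slide": [0,0,0.03],"turn": 0,"gripper": 0}]'

```text
time_s: 9.17
tcp_pos: [0.475, 0.0163, 0.0773]
eef_rot: [-180.0, 0.0, -158.2]
contact_force: [-1.3, 0.2, 4.0]
gripper_width: 0.0004
gripper_force: 2.1
```

send_rows --moves '[{"slide": [0,0,0.004],"turn": 0,"gripper": 0},{"slide": [0,0,0.008],"turn": 0,"gripper": 0},{"slide": [0,0,0.01],"turn": 0,"gripper": 0},{"slide": [0,0,0.012],"turn": 0,"gripper": 0},{"slide": [0,0,0.012],"turn": 0,"gripper": 0}]'

```text
time_s: 9.58
tcp_pos: [0.475, 0.0163, 0.0761]
eef_rot: [-180.0, 0.0, -158.2]
contact_force: [-4.5, 0.4, 12.7]
gripper_width: 0.0004
gripper_force: 6.4
```

The force rose sharply to 12.7 N at z = 76 mm, so green is fully down at its stop. I'll release it and retreat.

send_rows --moves '[{"slide": [0,0,-0.05],"turn": 0,"gripper": 0},{"slide": [0,0,-0.15],"turn": 0,"gripper": 0},{"slide": [0,0,-0.35],"turn": 0,"gripper": 0},{"slide": [0,0,-0.55],"turn": 0,"gripper": 0},{"slide": [0,0,-0.8],"turn": 0,"gripper": 0}]'

```text
time_s: 10.0
tcp_pos: [0.4734, 0.0158, 0.1952]
eef_rot: [180.0, -0.2, -158.2]
contact_force: [0.7, 0.4, -0.9]
gripper_width: 0.0006
gripper_force: 0.0
```

send_rows --moves '[{"slide": [0,-0.2,-0.03],"turn": 0,"gripper": 0},{"slide": [0,-0.4,-0.06],"turn": 0,"gripper": 0},{"slide": [0,-0.6,-0.1],"turn": 0,"gripper": 0},{"slide": [0,-0.8,-0.1],"turn": 0,"gripper": 0},{"slide": [0,-1,-0.1],"turn": 0,"gripper": 0}]'

```text
time_s: 10.42
tcp_pos: [0.5309, -0.1243, 0.2107]
eef_rot: [180.0, 0.0, -158.2]
contact_force: [1.1, 1.2, -0.4]
gripper_width: 0.0004
gripper_force: 0.0
```

send_rows --moves '[{"slide": [0,-0.2,0],"turn": 0,"gripper": 0},{"slide": [0,-0.4,0],"turn": 0,"gripper": 0},{"slide": [0,-0.6,0],"turn": 0,"gripper": 0},{"slide": [0,-0.8,0],"turn": 0,"gripper": 0},{"slide": [0,-1,0],"turn": 0,"gripper": 0}]'

```text
time_s: 10.83
tcp_pos: [0.5863, -0.2637, 0.2098]
eef_rot: [180.0, -0.0, -158.2]
contact_force: [0.6, -0.4, 0.2]
gripper_width: 0.0006
gripper_force: 0.0
```

```bash
python3 -c "
from h import *
mf();T=snap('top','top5.png')
"
```

```text
t 10.83 mx,my,z mm [ -66.7 -251.   209.8] rpy [ 1.7996e+02 -4.0000e-02 -1.5820e+02] F [ 0.6 -0.4  0.2] w 0.0006
```

View pics/top5.png

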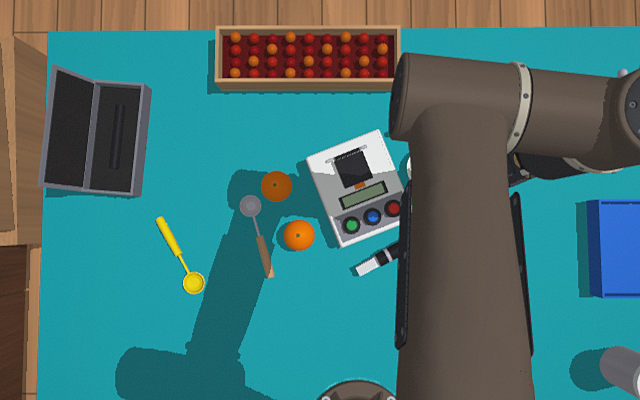

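The cover is shut (350,167), green is up again (352,225), and the oranges, spoon and scope are unmoved. The arm is clear of everything, so I'll hand in.

```bash
python3 -c "
from h import *
print(order.close_job())"
```

```text
the job is handed in; nothing more can be done
None
```

I pushed the cover fully shut, pressed the green button down to its stop and released it, and handed the job in at about 11 s with the arm clear of the table; the final picture showed nothing moved, though the arm hid the dish, dropper and cup.

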